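# Link the bulb tester and press its knob home

### The job

Make the bulb tester ready and run it: first take the red-handled test pin out of its yellow stand, push it fully home into the red-ringed terminal of the grey tester and let go of it. Then pick up the loose black knob, turn it so that its flat matches the flat of the tester's D-shaped shaft, push it fully onto the shaft, and press on so that the sprung shaft goes down and stays down. Finish while still holding the knob pressed down, and leave the other loose things on the shelf where they are.

Things in the scene. Friction and masses are not known exactly. Their poses are not given: they have to be found in the camera images.
- tester: grey box fixed to the shelf, 110 mm (its x) by 240 mm (its y) by 50 mm high, origin at the centre of its underside. On its top along the centre line: the terminal at y = -75 mm, the D-shaft at y = 0, and a fixed white bulb in a holder at y = +90 mm (46 mm wide, reaching 130 mm above the shelf)
- terminal (a point): centre of the mouth of the terminal, a round hole 9.5 mm wide and 28 mm deep with a small chamfer, in the tester's top face (50 mm above the shelf), ringed with red; axes as the tester's
- pin_stand: yellow block fixed to the shelf, 50 x 50 x 30 mm, origin at the centre of its underside; a hole 9.5 mm wide and 28 mm deep in the middle of its top, in which the pin stands at the start
- pin: loose upright test pin, 30 g: steel probe 8 mm thick with tapered tip (z = 0 to 26 mm), under a red round handle 18 mm thick (z = 26 to 66 mm). Origin at the tip, z up along the pin. Fully home, the handle's lower face rests on the face round the hole, the tip 26 mm below the mouth; it stands so in the yellow stand too, tip 4 mm above the shelf
- knob: loose black knob, 50 g, bore down on the shelf: skirt 45 mm wide, 22 mm high, and on it a grip bar 44 mm long (along knob x), 14 mm thick, 28 mm high (z = 22 to 50 mm). Origin at the centre of its underside, z up. D-shaped bore from below, 20 mm deep, 13.4 mm wide, its flat on the knob's -x side 3.8 mm from the axis; a white line on the bar's top and end marks that side
- knob_mark (a point): the white-lined top edge of the knob's grip bar: on the knob's -x end, 22 mm from its axis and 50 mm above its underside; it points to the side of the bore's flat
- shaft_seat (a point): centre of the top of the shaft's brass collar (34 mm wide), where the knob's underside rests when fully on; 62 mm above the shelf when up. The fixed-angle steel D-shaft rises 18 mm above it, 12 mm thick, top tapered; its flat is on this frame's -x side, 3 mm from the axis, marked by a white pointer 6 mm wide reaching 31 mm out. z up. The knob goes on within about 8 degrees of matching
- shaft (a joint): how far the shaft and collar are pressed down, m: 0 up, 0.006 fully down at its stop. A spring holds it up: about 6 N to start it, 9 N at full travel; it springs back when let go
- bulb_a: loose bayonet bulb standing cap-down on the shelf, white 54 mm bulb on a 22 mm brass cap, 98 mm tall, origin under the cap; a bystander
- bulb_b: loose bayonet bulb standing cap-down on the shelf, white 54 mm bulb on a 22 mm brass cap, 98 mm tall, origin under the cap; a bystander
- headlamp: loose blue headlamp shell, 55 x 80 x 40 mm, origin at the centre of its underside; a bystander
- opener: loose flat steel bottle opener, 120 mm long, 5 mm thick, origin near its middle on its underside; a bystander
- screwdriver: loose screwdriver, 190 mm long, lying on the shelf; a bystander
- battery: loose green round battery, 33 mm wide, 60 mm high, standing, origin at the centre of its underside; a bystander
Things that resemble listed ones, but are neither listed nor needed, are in the scene too. There is more than one size of the knob; the job needs the smallest.

How it is judged:
By the outcome, as a careful person would: the job done as asked, in the order asked, and still so for the second after the job is handed in, while the arm keeps its last pose, push and grip.
It also fails if it takes over 54 s, if anything falls off the work surface, if the arm or the gripper's body presses on something with over 40 N, if the wrist force passes 120 N, or if a joint passes its speed limit or range.

### The arm

A 6-joint arm with a two-finger parallel gripper is mounted at the origin on the work surface. World frame = base frame: x ahead of the robot, y to its left, z up, the work surface at z = 0. Lengths are in mm, angles in rad, forces in N, time in s.
With the tool pointing down it reaches from about 350 to 775 mm from the base axis. Payload 5.5 kg.
Tool frame: the origin (TCP) lies midway between the tips of the shut fingers; the grasp point (between the pads) lies 19 mm behind it (ctrl.hold_point_z is the distance from the TCP to the grasp point, in mm); z points along the fingers, y is the line along which they close (so a half turn about z gives the same grasp; the last joint's range is limited). The gripper opens to 85 mm and grips with 20 to 120 N. Pads are 22 mm wide; open, the fingers measure 114 mm over their backs; the gripper's body (76 mm by 85 mm) begins 54 mm behind the grasp point. The pads swing forward as they close: fully open they stand 13 mm farther back than shut.
Start: joints at [-1.324, 0.313, 0.046, 1.304, 0, 1.431], TCP at [216.905, -532.564, 231.323] pointing down, gripper open.
Joint ranges: [-2.76, 2.76], [-0.86, 1.69], [-1.03, 1.26], [-2.2, 2.34], [-1.47, 1.5], [-3.14, 3.14]. Speed limits (rad/s): [2.57, 2.57, 3.14, 3.14, 3.14, 3.14].

### API

Orientations are given as a unit quaternion [w, x, y, z].
In Python, from workcell import ctrl gives the robot as it stands. Calls block until the motion is done:
- ctrl.reach(position, orientation): joint-space move of the TCP to a pose.
- ctrl.move_l(position, orientation=None, velocity=150): straight line of the TCP; orientation=None keeps the orientation; velocity is the mean speed in mm/s.
- ctrl.movej(angles): joint-space move.
- ctrl.command_gripper(opening): finger opening in mm; the grip force is fixed at half the most; returns when the fingers have stopped.
- ctrl.hold(seconds).
- ctrl.inverse_kinematics(position, orientation): joint angles nearest the present ones, or None.
- ctrl.state(): the state.
- ctrl.camera(name): name is "scene" or "side" or "wrist"; returns a dict with "image" (384x512x3 uint8, red, green, blue), "camera_matrix" (3x3 intrinsics, pixels), "k1" (the pictures are not rectified: a ray, as slopes to the right and down, at radius r is drawn at 1 + k1 r^2 times it, then the intrinsics apply), "R" (3x3) and "t" (3): a world point X has camera coordinates R X + t. Camera axes: x right, y down, z forward; pixel columns grow to the right and rows downward; lengths in mm; the calibration is good to about 2 mm. A picture is of the moment at which its call begins. There is no depth.
A pose or a line that the arm cannot do raises ctrl.IKError and nothing moves.
- ctrl.sign_off(): hands the job in; it is judged then, once.
The state is a dict: "time": time; "q": joint angles; "qd": joint speeds; "joint_torque": joint torques, N m; "eef_pos": TCP position; "ee_rot": TCP orientation; "ft_force": force on the tool from outside, world axes, zero at the start; "wrist_torque": the same for the moment, N m; "gripper_width": finger opening in mm; "gripper_force": force on a finger pad.
Only numpy, scipy, OpenCV 4.12 (cv2) and the standard library are available. Lean on these libraries where they do the work, as an engineer would, in place of code of your own. Each camera call takes 0.05 s, during which the arm holds its last target. There are 200 camera calls.

## Working session

There is one attempt and no reset: what is moved stays moved. The work goes in short steps, each a Python script; the robot and the scene stay as the last script left them, time stands still between calls to the robot, and variables do not carry over. Pictures are saved under pics/ and viewed, at most 10 in all, crops included, and the job is handed in when it is done.

```bash
ls; mkdir -p pics; cat > h.py <<'E'
import numpy as np, cv2
from workcell import ctrl
def snap(n,f):
    c=ctrl.camera(n); cv2.imwrite(f'pics/{f}.png',c['image'][:,:,::-1]); np.savez(f'pics/{f}.npz',K=c['camera_matrix'],k1=c['k1'],R=c['R'],t=c['t']); return c
def ray(c,uv):
    K=np.array(c['camera_matrix'] if 'camera_matrix' in c else c['K']);k=float(c['k1']);R=np.array(c['R']);t=np.array(c['t'])
    p=cv2.undistortPoints(np.array([[uv]],float),K,np.array([k,0,0,0.]))[0,0]
    return -R.T@t, R.T@np.array([p[0],p[1],1])
def atz(c,uv,z):
    o,d=ray(c,uv); return o+d*(z-o[2])/d[2]
def proj(c,X):
    K=np.array(c['camera_matrix'] if 'camera_matrix' in c else c['K']);R=np.array(c['R']);t=np.array(c['t'])
    return cv2.projectPoints(np.array(X,float).reshape(-1,3),cv2.Rodrigues(R)[0],t,K,np.array([float(c['k1']),0,0,0]))[0][:,0]
def ld(f): return dict(np.load(f'pics/{f}.npz'))
def down(a): # tool z down, tool y axis at world angle a
    from scipy.spatial.transform import Rotation as T
    y=np.array([np.cos(a),np.sin(a),0]);z=np.array([0,0,-1.]);x=np.cross(y,z)
    q=T.from_matrix(np.c_[x,y,z]).as_quat(); return [float(v) for v in (q[3],q[0],q[1],q[2])]
E
python3 - <<'E'
from h import *
s=ctrl.state();print(s['time'],s['ee_rot'],s['gripper_width'],ctrl.hold_point_z)
for n in('scene','side','wrist'):
    c=snap(n,n+'0'); print(n,(-np.array(c['R']).T@c['t']).round(),np.array(c['R'])[2].round(2),c['camera_matrix'][0][0],c['k1'])
E
cd pics; python3 -c "
import cv2
a=[cv2.imread(n+'0.png') for n in('scene','side')]
for n,i in zip(('scene','side'),a): cv2.imwrite(n+'0b.png',cv2.resize(i,(768,576),interpolation=cv2.INTER_CUBIC))"
```

```text
pics
0.0 [-9.06234244e-04  9.81354716e-01  1.92203270e-01 -5.54844130e-05] 85.5927665364815 18.700000000000003
scene [1172.  498.  998.] [-0.5  -0.43 -0.75] 427.80107717180414 0.025600887098152583
side [344. 911. 889.] [ 0.17 -0.74 -0.65] 369.7630423173727 -0.11156340103837446
wrist [ 289. -503.  373.] [-0.28 -0.11 -0.95] 272.33870511484906 -0.06276151941213791
```

View pics/scene0b.png

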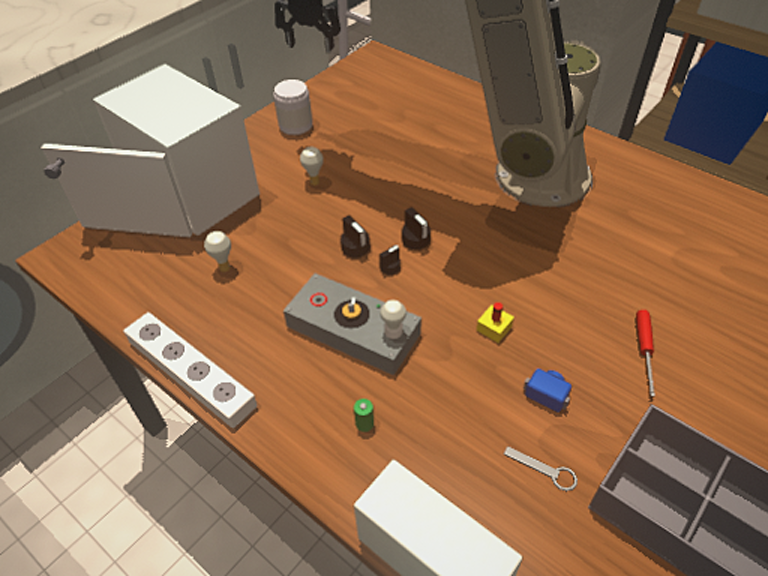

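View pics/side0b.png

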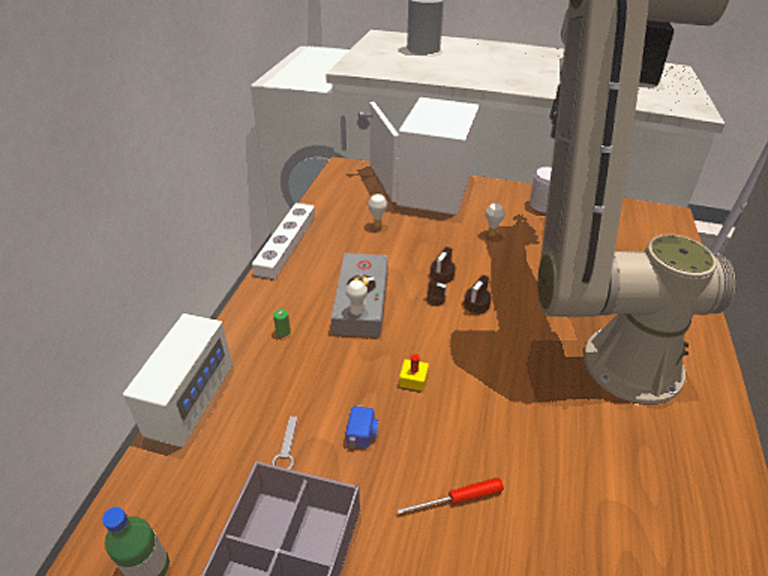

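The scene view shows, in 1.5x pixels, the terminal ring at (318,299), the collar at (351,310), the pin top at (496,307) and the small knob at (390,258) between two larger ones. The side view has the ring at (365,265), pin top (415,357) and small knob (437,290).

```bash
python3 - <<'E'
from h import *
s=ld('scene0');d=ld('side0')
for n,a,b,z in [('term',(318,299),(365,265),50),('shaft',(351,309),(361,284),70),('pin',(496,307),(415,357),70),('knob',(390,258),(437,290),30),('tc',(412,318),None,50),('pinst',(495,322),(414,372),30)]:
    print(n,atz(s,np.array(a)/1.5,z).round(), atz(d,np.array(b)/1.5,z).round() if b else '')
c=ld('wrist0'); st=ctrl.state()
o=-c['R'].T@c['t'];
from scipy.spatial.transform import Rotation as T
w=st['ee_rot'];M=T.from_quat([w[1],w[2],w[3],w[0]]).as_matrix()
print('cam in tool',M.T@(o-st['eef_pos']),'fwd',M.T@c['R'][2], 'right',M.T@c['R'][0],M.round(2))
E
```

```text
term [ 650. -122.   50.] [ 646. -124.   50.]
shaft [641. -44.  70.] [629. -28.  70.]
pin [469. 164.  70.] [461. 163.  70.]
knob [465. -94.  30.] [ 461. -100.   30.]
tc [574.  49.  50.] 
pinst [471. 168.  30.] [461. 167.  30.]
cam in tool [  77.78707442   -0.42225789 -142.22664251] fwd [-3.06171170e-01  3.84175162e-05  9.51976477e-01] right [ 6.97079447e-05  9.99999997e-01 -1.79363184e-05] [[ 0.93  0.38 -0.  ]
 [ 0.38 -0.93  0.  ]
 [ 0.   -0.   -1.  ]]
```

```bash
python3 - <<'E'
from h import *
q=down(-np.pi/2)
for P,f in [((545,-90,220),'w1'),((465,165,190),'w2')]:
    ctrl.reach(list(P),q); snap('wrist',f); st=ctrl.state(); print(st['time'],st['q'],st['eef_pos'])
a=[cv2.imread(f'pics/{f}.png') for f in('w1','w2')]
cv2.imwrite('pics/w1b.png',cv2.resize(a[0],(800,600),interpolation=cv2.INTER_CUBIC))
cv2.imwrite('pics/w2b.png',cv2.resize(a[1],(800,600),interpolation=cv2.INTER_CUBIC))
E
```

```text
2.1833 [-3.10514889e-01  2.72675702e-01 -3.69479369e-02  1.26102130e+00
 -1.82910469e-04  2.83234956e+00] [544.95573813 -90.91336621 220.02477811]
6.9917 [ 1.78030343e-01  1.73393104e-01 -2.39130996e-01  1.15829788e+00
 -2.14033402e-05 -2.96339552e+00] [465.02065247 164.95189146 189.98297644]
```

View pics/w1b.png

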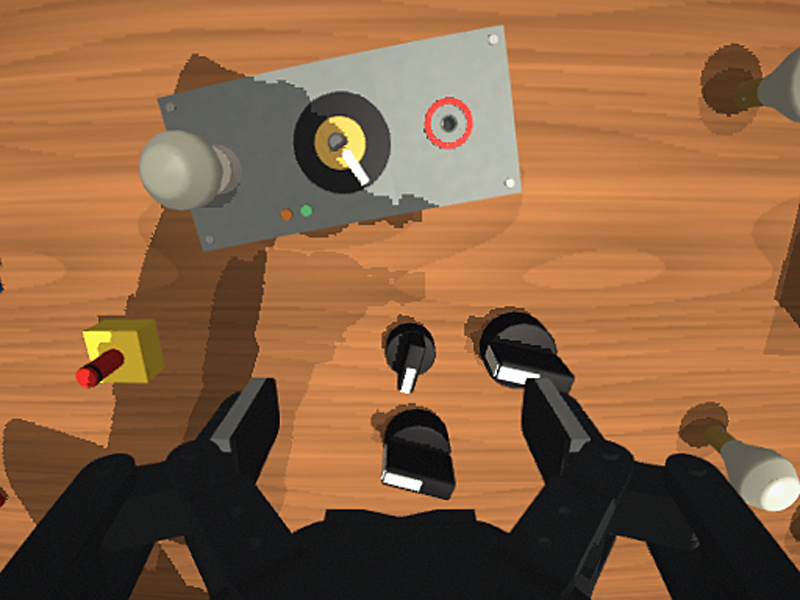

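View pics/w2b.png

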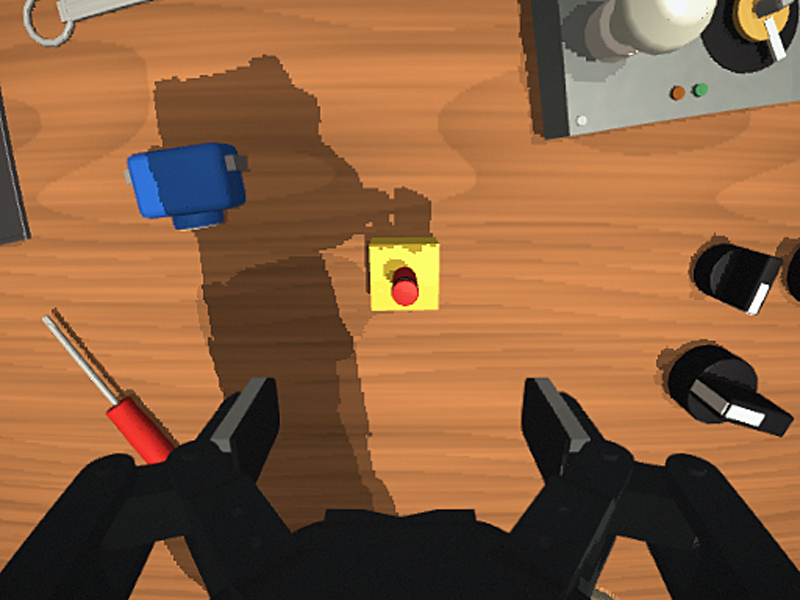

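w1 shows (800 px scale) the ring at (449,123), the collar at (340,142), the pointer tip at (362,184) and the small knob at (408,355) with its white end toward (406,392). w2 shows the pin top at (405,293).

```bash
python3 - <<'E'
from h import *
k=.64
w1=ld('w1');w2=ld('w2')
A=lambda c,uv,z: atz(c,np.array(uv)*k,z)[:2].round(1)
term=A(w1,(449,123),50)
cs=[A(w1,p,50) for p in((503,26),(521,192),(205,250),(158,98))]
print('term',term,'corners',cs,'centre',np.mean(cs,0))
for i in range(4): print(np.linalg.norm(cs[i]-cs[i-1]))
print('collar',A(w1,(340,142),62),'ptr tip',A(w1,(363,185),62))
y=(np.mean(cs[2:],0)-np.mean(cs[:2],0));ang=np.arctan2(y[1],y[0]);y/=np.linalg.norm(y)
print('tester y ang',np.degrees(ang),'term pred',np.mean(cs,0)-75*y)
print('pin top w2',A(w2,(405,293),70),'w1',A(w1,(88,377),70),'stand corners',[A(w2,p,30) for p in((370,244),(438,243),(440,310),(370,310))])
im=cv2.imread('pics/w1.png')[190:265,225:305]; cv2.imwrite('pics/kcrop.png',cv2.resize(im,None,fx=7,fy=7,interpolation=cv2.INTER_CUBIC))
a=cv2.imread('pics/w1.png')[50:135,175:320]; cv2.imwrite('pics/tcrop.png',cv2.resize(a,None,fx=5,fy=5,interpolation=cv2.INTER_CUBIC))
# red & white centroids
hsv=cv2.cvtColor(cv2.imread('pics/w1.png'),cv2.COLOR_BGR2HSV)
m=((hsv[...,0]<6)|(hsv[...,0]>172))&(hsv[...,1]>170)&(hsv[...,2]>120)
m[:50]=0;m[105:]=0;m[:,:250]=0
v,u=np.nonzero(m);print('ring',(u.min()+u.max())/2,(v.min()+v.max())/2,len(u),atz(w1,((u.min()+u.max())/2,(v.min()+v.max())/2),50))
E
```

```text
term [ 649.5 -124.9] corners [array([ 710.5, -158.8]), array([ 603.2, -178.2]), array([561.4,  55.8]), array([668.5,  76.1])] centre [635.9   -51.275]
238.62525013082754
109.03967167962305
237.70410177361265
109.00688051678209
collar [636.6 -51. ] ptr tip [608.4 -65.8]
tester y ang 100.132706817291 term pred [ 649.09465197 -125.10521847]
pin top w2 [462.6 161.5] w1 [463.7 158.3] stand corners [array([487.2, 186.2]), array([487.9, 137.4]), array([437. , 134.5]), array([437. , 187.2])]
ring 286.5 78.5 280 [ 649.72939668 -123.95530424   50.        ]
```

View pics/kcrop.png

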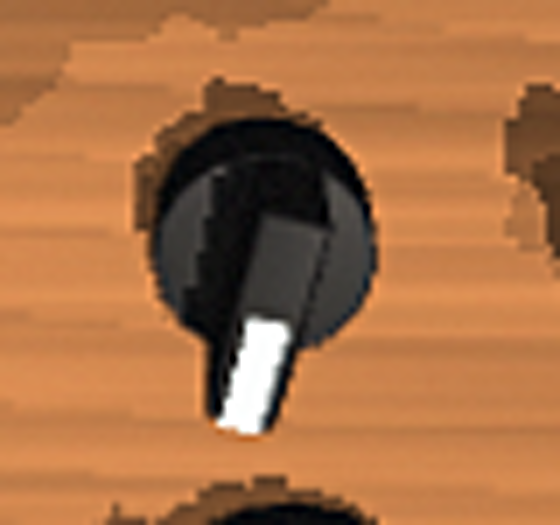

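View pics/tcrop.png

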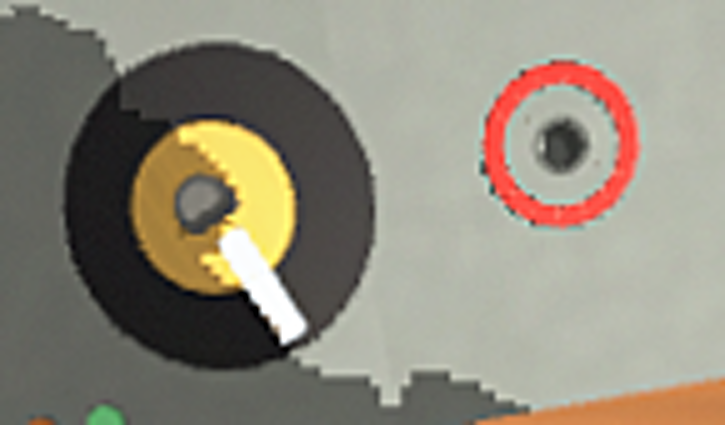

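```bash
python3 - <<'E'
from h import *
w1=ld('w1')
A=lambda u,v,z: atz(w1,(225+(u+.5)/7-.5,190+(v+.5)/7-.5),z)[:2]
a,b=A(299,220,50),A(243,429,50); d=b-a
print('knob far',a,'mark',b,'len',np.linalg.norm(d),'ctr',(a+b)/2,'ang',np.degrees(np.arctan2(*d[::-1])))
for p,q in (((268,213),(220,425)),((330,228),(267,432))):
    d=A(*q,50)-A(*p,50);print(np.degrees(np.arctan2(*d[::-1])),np.linalg.norm(d))
B=lambda u,v,z: atz(w1,(175+(u+.5)/5-.5,50+(v+.5)/5-.5),z)[:2]
c,t=B(215,207,62),B(293,337,62)
for z in (58,62): 
  for p,q in (((215,207),(293,337)),((221,240),(282,345)),((242,230),(306,327))):
    d=B(*q,z)-B(*p,z);print(z,np.degrees(np.arctan2(*d[::-1])),np.linalg.norm(d))
print('hole',B(561,145,50),'ring',B(561,144,50),'collar',c,'shaft top',B(203,201,80))
for P,n in (((463,162,35),'pin'),((649.5,-125,80),'term'),((465,-95,30),'knob'),((637,-51,80),'shaft')):
    for a in (90,100): 
        q=ctrl.inverse_kinematics(list(P),down(np.radians(a)));print(n,a,None if q is None else np.round(q,2))
E
```

```text
knob far [ 483.53568452 -105.1903693 ] mark [441.22595871 -95.33809137] len 43.441688264353424 ctr [ 462.38082162 -100.26423034] ang 166.89165489902518
168.67339538345078 43.67979168512815
165.17400581623255 42.807380908510495
58 -149.4245520026364 31.298569482330873
58 -150.37830211954028 25.20798138810091
58 -146.74853473235547 24.08680594039203
62 -149.4245520026364 30.887209194694986
62 -150.3783021195402 24.876670320341564
62 -146.7485347323556 23.770230595775697
hole [ 649.62928172 -124.28090851] ring [ 649.83268418 -124.27525779] collar [636.4533045  -51.04435577] shaft top [636.76828983 -51.10124891]
pin 90 [ 0.17  0.31 -0.48  0.78  0.    0.17]
pin 100 [ 0.17  0.31 -0.48  0.78  0.   -0.  ]
term 90 [-0.31  0.55  0.04  1.06  0.   -0.31]
term 100 [-0.31  0.55  0.04  1.06  0.   -0.49]
knob 90 [-0.37  0.29 -0.53  0.76  0.   -0.37]
knob 100 [-0.37  0.29 -0.53  0.76  0.   -0.55]
shaft 90 [-0.21  0.51 -0.03  1.03  0.   -0.21]
shaft 100 [-0.21  0.51 -0.03  1.03  0.   -0.38]
```

The knob crop gives the bar from (299,220) to (243,429), which is 43.4 mm long as it should be, with the mark pointing at 167°. The shaft pointer points at about -149°. I'll grasp the pin now.

```bash
python3 - <<'E'
from h import *
q=down(np.pi/2)
P=[462.5,161.3]
ctrl.reach(P+[115],q); ctrl.command_gripper(50)
ctrl.move_l(P+[37],velocity=120); f0=np.array(ctrl.state()['ft_force'])
ctrl.command_gripper(0); s=ctrl.state();print(s['time'],s['gripper_width'],s['gripper_force'],f0,s['ft_force'])
ctrl.move_l(P+[170],velocity=150)
s=ctrl.state();print(s['time'],s['gripper_width'],s['ft_force'],s['eef_pos'])
ctrl.reach([649.7,-124.4,125],q); snap('wrist','w3');s=ctrl.state();print(s['time'],s['eef_pos'],s['gripper_width'])
a=cv2.imread('pics/w3.png');cv2.imwrite('pics/w3b.png',cv2.resize(a,(800,600),interpolation=cv2.INTER_CUBIC))
E
```

```text
11.275 16.67730017864968 58.42780530452728 [-0.54717151  0.29739434 -0.31092987] [-1.42521146 -0.4558723   6.30221144]
12.3083 16.47681797460924 [ 0.18679152 -0.38166698 -0.24526107] [461.81587187 161.15508009 169.05361095]
13.6583 [ 649.46437379 -122.74083669  125.49477698] 16.02430128849759
```

View pics/w3b.png

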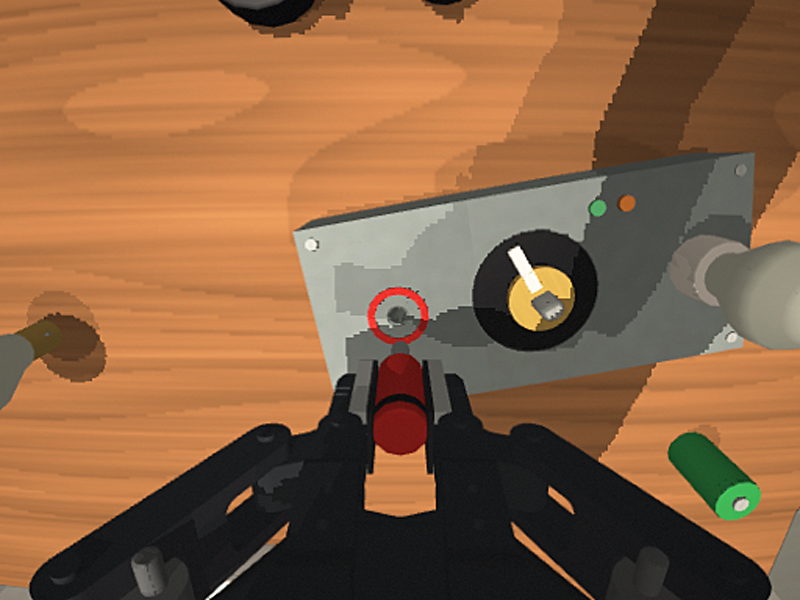

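w3 shows the pin held upright between the pads, its top at (400,430), its tip at about (401,347), and the terminal hole at (398,316).

```bash
python3 - <<'E'
from h import *
w=ld('w3');k=.64
print('hole',atz(w,np.array((398,316))*k,50),'ring',atz(w,np.array((398.5,316))*k,50))
print('shaft collar',atz(w,np.array((542,298))*k,62),'ptr', atz(w,np.array((516,250))*k,62))
o=-w['R'].T@w['t']
# tool pose at picture: x tool=(-1,0,0) approx from camera right axis
ry=w['R'][0]; zt=np.array([0,0,-1.]); xt=np.cross(ry,zt)
tcp=o-77.79*xt+.42*ry+142.23*zt
print('tcp at pic',tcp,'right',ry,'down',w['R'][2])
for dx in (-3,0,3):
    for n,z in (('tip',-33),('low',-7),('top',33)): print(dx,n,(proj(w,tcp+dx*xt+[0,0,z])/k).round(1))
s=ctrl.state();print(s['time'],s['eef_pos'],s['ft_force'],s['gripper_width'])
E
```

```text
hole [ 649.68249844 -123.74711764   50.        ] ring [ 649.68215779 -123.47516834   50.        ]
shaft collar [635.49883508 -50.19597702  62.        ] ptr [610.74521169 -65.68245537  62.        ]
tcp at pic [ 648.05033131 -122.57211284  125.32883667] right [-1.36565769e-03  9.99999005e-01  3.53135968e-04] down [ 3.05688867e-01  7.53698861e-04 -9.52131161e-01]
-3 tip [[400.3 351.1]]
-3 low [[400.5 378.9]]
-3 top [[400.8 442.1]]
0 tip [[400.3 345. ]]
0 low [[400.5 372.1]]
0 top [[400.8 433.8]]
3 tip [[400.3 338.8]]
3 low [[400.5 365.2]]
3 top [[400.8 425.4]]
13.6583 [ 649.46437379 -122.74083669  125.49477698] [ 0.13806972  0.80830388 -0.71257255] 16.02430128849759
```

```bash
python3 - <<'E'
from h import *
ctrl.move_l([649.7,-124.0,95],velocity=100);ctrl.hold(.3);snap('wrist','w4');s=ctrl.state();print(s['time'],s['eef_pos'],s['gripper_width'])
a=cv2.imread('pics/w4.png')[190:310,196:316];cv2.imwrite('pics/w4b.png',cv2.resize(a,(600,600),interpolation=cv2.INTER_CUBIC))
E
```

```text
14.4583 [ 650.02571127 -124.14519288   95.57744384] 16.46817641802402
```

View pics/w4b.png

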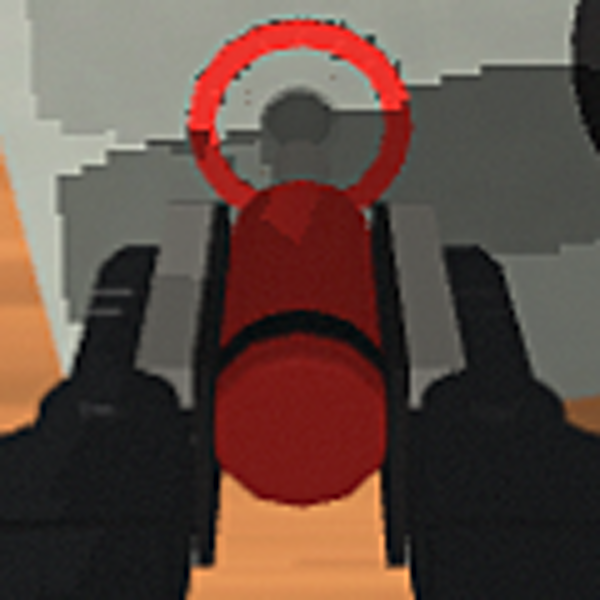

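The close crop shows the pin upright, with its top disc centred at (301,421), the far edge of the handle's underside at (305,182), and the ring spanning columns 189-411 and rows 19-~215.

```bash
python3 - <<'E'
from h import *
w=ld('w4')
o=-w['R'].T@w['t'];ry=w['R'][0]; zt=np.array([0,0,-1.]); xt=np.cross(ry,zt)
tcp=o-77.79*xt+.42*ry+142.23*zt
print('tcp by cam',tcp)
f=lambda u,v:(196+(u+.5)/5-.5,190+(v+.5)/5-.5)
e=ctrl.state()['eef_pos']
print('top',atz(w,f(301,421),e[2]+33),'low edge-9',atz(w,f(305,182),e[2]-7)-[9,0,0],'tip',atz(w,f(300,145),e[2]-33))
c=[atz(w,f(*p),50)[:2] for p in ((189,124),(411,120),(300,19))]
print('ring L,R,far',c,'hole',atz(w,f(297,117),50))
E
```

```text
tcp by cam [ 648.61711228 -123.53527018   95.73268184]
top [ 646.82382602 -123.97645757  128.57744384] low edge-9 [ 631.83511538 -123.50722337   88.57744384] tip [ 647.33783053 -124.13452389   62.57744384]
ring L,R,far [array([ 649.43288622, -140.71148044]), array([ 648.77829381, -107.60089819]), array([ 632.92579357, -124.14563171])] hole [ 648.29358998 -124.59348738   50.        ]
```

```bash
cat >> h.py <<'E'
def lower(x,y,z0,z1,fmax,step=2,v=40):
    b=np.array(ctrl.state()['ft_force'])
    z=z0
    while z>z1:
        z=max(z-step,z1); ctrl.move_l([x,y,z],velocity=v); s=ctrl.state(); f=np.array(s['ft_force'])-b
        if f[2]>fmax: break
    print('lower t%.1f'%s['time'],np.round(s['eef_pos'],1),f.round(1),round(s['gripper_width'],1)); return s['eef_pos'][2],f
E
python3 - <<'E'
from h import *
ctrl.move_l([649.6,-124.3,86],velocity=60)
z,f=lower(649.6,-124.3,86,57,9)
snap('wrist','w5')
E
```

```text
lower t18.5 [ 649.6 -124.3   58. ] [-1.3  0.4  5.6] 16.1
```

```bash
python3 - <<'E'
from h import *
z,f=lower(649.6,-124.3,57.5,53,18,step=1)
ctrl.command_gripper(45)
s=ctrl.state();print(s['time'],s['ft_force'])
ctrl.move_l([649.6,-124.3,150],velocity=200); snap('wrist','w6');print(ctrl.state()['time'])
a=cv2.imread('pics/w6.png')[120:360,106:406];cv2.imwrite('pics/w6b.png',cv2.resize(a,(750,600),interpolation=cv2.INTER_CUBIC))
E
```

```text
lower t19.8 [ 649.9 -124.3   57.8] [-6.7  2.5 18.3] 16.4
20.1917 [-1.25612531  0.70195359  0.76782424]
20.875
```

View pics/w6b.png

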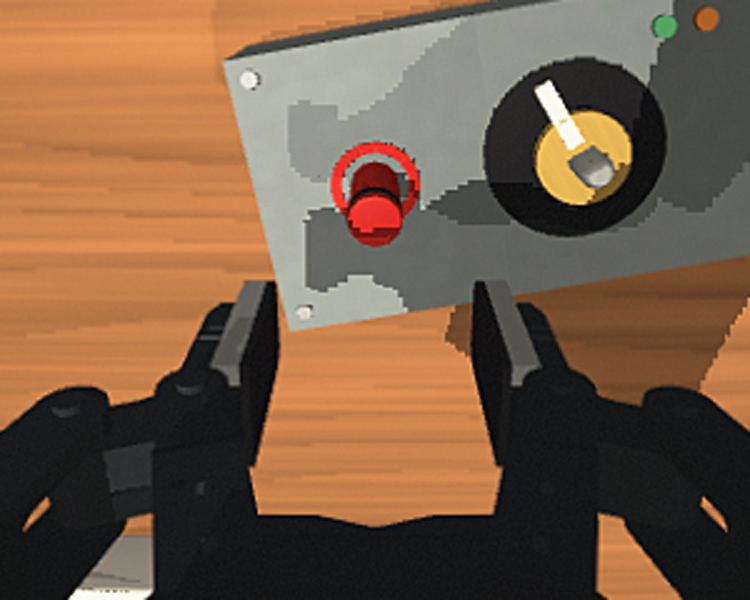

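The pin stands upright in the ring with its top at (375,215), the collar is at (584,158), and the pointer runs from (575,145) to (543,86).

```bash
python3 - <<'E'
from h import *
w=ld('w6'); f=lambda u,v:(106+(u+.5)/2.5-.5,120+(v+.5)/2.5-.5)
for z in(90,96): print('pin top',z,atz(w,f(375,214),z))
print('handle near-bottom edge z50',atz(w,f(375,163),50), 'expected x', 649.7-9)
c=atz(w,f(584,158),62);t=atz(w,f(543,86),62);d=t-c;print('collar',c,'ptr',np.linalg.norm(d),np.degrees(np.arctan2(d[1],d[0])))
p=[((535,89),(565,145)),((552,82),(584,140)),((543,86),(575,143))]
for a,b in p:
    d=atz(w,f(*a),62)-atz(w,f(*b),62);print(np.degrees(np.arctan2(d[1],d[0])))
# move to knob and look
ctrl.reach([462.4,-100,110],down(np.radians(77)));ctrl.hold(.2);snap('wrist','w7');s=ctrl.state();print(s['time'],s['q'],s['eef_pos'])
a=cv2.imread('pics/w7.png')[140:340,131:381];cv2.imwrite('pics/w7b.png',cv2.resize(a,(750,600),interpolation=cv2.INTER_CUBIC))
E
```

```text
pin top 90 [ 646.16865282 -124.08581231   90.        ]
pin top 96 [ 643.9061416  -124.08627637   96.        ]
handle near-bottom edge z50 [ 641.13992325 -124.08360373   50.        ] expected x 640.7
collar [635.74056449 -50.4420371   62.        ] ptr 30.3184031778852 -147.17514647566588
-148.78847487360335
-147.70985870741717
-147.52916053113103
21.9167 [-3.82642891e-01  1.95862566e-01 -4.19345598e-01  9.54568410e-01
 -3.18068037e-06 -1.56105501e-01] [ 463.89798421 -100.47438047  110.15838734]
```

View pics/w7b.png

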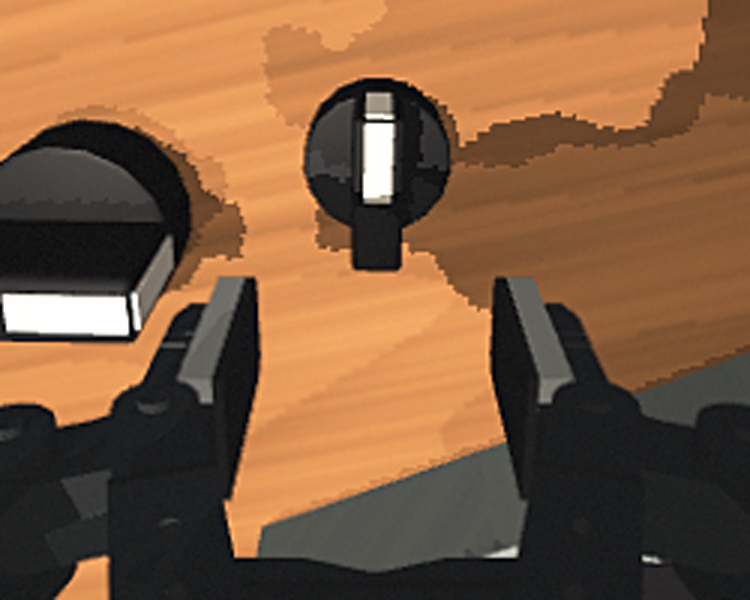

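w7 shows the small knob with its bar upright in the picture, the top running from the marked end (378,120) to (377,268) and centred at about (377,194). The fingers clear the big knob on the left.

```bash
python3 - <<'E'
from h import *
w=ld('w7'); f=lambda u,v:(131+(u+.5)/3-.5,140+(v+.5)/3-.5)
a=atz(w,f(378.5,119),50);b=atz(w,f(376.5,269),50);d=a-b
print('ctr',(a+b)/2,'len',np.linalg.norm(d),'ang',np.degrees(np.arctan2(d[1],d[0])))
for p,q in (((362,119),(353,269)),((395,119),(401,269))):
    e=atz(w,f(*p),50)-atz(w,f(*q),50);print(np.degrees(np.arctan2(e[1],e[0])))
L=atz(w,f(304,160),11);R=atz(w,f(450,160),11);print('skirt',L,R)
print('bigknob bar right',atz(w,f(173,240),60))
E
```

```text
ctr [461.82920059 -99.49525962  50.        ] len 42.41644338765346 ang 166.36272345602848
163.42308456680908
169.67402250532177
skirt [ 459.36257005 -122.30348088   11.        ] [469.56045217 -78.01126875  11.        ]
bigknob bar right [ 458.07369587 -152.64750997   60.        ]
```

```bash
python3 - <<'E'
from h import *
q=down(np.radians(76.6))
P=[462.1,-99.9]
ctrl.reach(P+[75],q); ctrl.move_l(P+[26],velocity=120)
s=ctrl.state();print(s['eef_pos'],s['ft_force'])
ctrl.command_gripper(0);s=ctrl.state();z0=s['eef_pos'][2];print(s['time'],s['gripper_width'],s['gripper_force'],z0,s['ft_force'])
ctrl.move_l(P+[140],velocity=150)
S=[636.3,-50.7]
ctrl.reach(S+[140],down(np.radians(121.5)))
ctrl.move_l(S+[110],velocity=100);ctrl.hold(.2);s=ctrl.state();print(s['time'],s['gripper_width'],s['eef_pos'],s['ft_force'])
lower(*S,110,83,10,step=2,v=40)
E
```

```text
[ 462.73969346 -100.14110225   26.85403918] [-0.53326005  0.2982448   0.986185  ]
23.125 12.665583977817416 59.39038395881653 26.998038155929176 [-0.31314825  0.07401924  6.79755836]
25.4333 12.975152515469482 [636.74415848 -50.96821595 111.03601733] [-0.91776776  0.07533616 -0.43531869]
lower t28.9 [636.6 -50.7  84.4] [-1.6 -0.2  7.5] 12.8
```

```bash
python3 - <<'E'
from h import *
b=ctrl.state()
print(b['ft_force'],b['eef_pos'])
for z in (82,80.5,79,77.5,76):
    ctrl.move_l([636.3,-50.7,z],velocity=30);s=ctrl.state();print(z,s['time'],np.round(s['eef_pos'],2),np.round(s['ft_force'],1),round(s['gripper_width'],2))
    if s['ft_force'][2]>22: break
ctrl.hold(1);s=ctrl.state();print(s['time'],np.round(s['eef_pos'],2),np.round(s['ft_force'],1))
# pin check from wrist
w=snap('wrist','w8'); snap('scene','s8')
E
```

```text
[-2.50799317 -0.09672804  7.05508103] [636.57605811 -50.73589661  84.35181655]
82 29.1833 [636.58 -50.75  83.42] [-2.8 -0.2  7.9] 12.87
80.5 29.4333 [636.62 -50.75  82.99] [-4.   0.7 12.5] 13.32
79 29.6833 [636.66 -50.73  82.92] [-7.2  1.5 20.4] 12.9
77.5 29.9333 [636.76 -50.76  82.92] [-9.3  2.2 28.2] 13.19
30.9333 [636.74 -50.73  82.9 ] [-9.9  0.7 28.5]
```

```bash
python3 -c "
from h import *
print(ctrl.sign_off())"
```

```text
the job is handed in; nothing more can be done
None
```

The job is handed in at about 31 s on the robot clock: the pin is fully home in the red-ringed terminal and let go of, and the small knob is on the D-shaft with the shaft held down at its stop. The force and height readings match a full fit; I took no picture after the knob went on.

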